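# Fit the spindle's retaining clip

### The job

Take the smaller of the two retaining clips out of the wooden rack and push it, grip uppermost, from above onto the spindle of the little polishing head so that it snaps fully home in the spindle's groove, between the wheel's washer and the spindle's free end. Feel for the groove: do not bear on the spindle or the polishing head with more than about 20 N. Leave the larger clip standing in the rack, do not push the things lying about, and let go of the clip.

Things in the scene. Friction and masses are not known exactly. Their poses are not given: they have to be found in the camera images.
- clip_grip (a point): Centre of the smaller clip's black plastic grip: an upright flat tab 26 mm (x) by 12 mm (y) by 46 mm high (z up). The steel below it, a U open downwards, is 4.4 mm thick (y) and 28 mm wide (x) and ends 47 mm below this point. Alike both ways round. Stands jaws down in a rack pocket (0.6 mm play in y); straight up 14 mm clears it. About 70 g.
- clip: The smaller clip; origin at the centre of its bow, 40 mm below clip_grip, same axes; it lies on the spindle's axis when the clip is home. Each sprung jaw has inside a nub (radius 2 mm) 5 mm below the origin and 7.6 mm to the side in x, which can give 4 mm outwards at about 10 N per mm. When home, the bow's inside bears on the groove's bottom.
- polishing_head: Small polishing head fixed to the worktop: base plate 96 x 108 x 10 mm, grey pillar, felt wheel with steel washer, level spindle along y, free end to -y, axis 68 mm up; nothing above 85 mm. Origin under the base's middle, z up. Pressed on the spindle off the groove, the clip stops about 18 mm above home; over it, it sinks freely to about 11 mm above home, then snaps over at about 8 to 15 N and pulls itself home.
- washer_face (a point): Point on the spindle's axis in the washer's outer face; axes as polishing_head. Spindle 26 mm thick, rigid; its groove is 6 mm wide (clip: 4.4 mm) and 16 mm in diameter at the bottom, the free end 16 mm past its middle. The spindle is set endwise anew each time: the groove's middle lies 10 to 36 mm out from this face (y -0.010 to -0.036); this is not reported.
- clip_rack: Fixed light wooden rack, 152 (x) by 46 (y) by 26 mm high, with two pockets 74 mm apart along x; the smaller clip may stand in either. Pockets 14 mm deep, 44 mm long (x), 5.6 mm across. Origin under its middle, z up.
- large_clip_grip (a point): Centre of the grip of the larger clip (same grip of 26 x 12 x 46 mm; steel bow 38 mm wide), standing in the other pocket. It does not fit; leave it.
- wax_puck: Beeswax puck, 45 mm across, 16 mm high, loose on the worktop; bystander. Origin under its middle.
- tape_roll: Roll of clear tape lying flat, 75 mm across, 25 mm high, loose; bystander. Origin under its middle.
- stone_cube: Brownish polishing stone cube, 21 mm, loose; bystander. Origin under its middle.
- charcoal_block: Black charcoal block, 50 x 75 x 25 mm, loose; bystander. Origin under its middle.
There are look-alikes about, which are no part of the job. Leave any white look-alike of the clip alone.

How it is judged:
By the outcome, as a careful person would: the job done as asked, in the order asked, and still so for the second after the job is handed in, with the robot touching nothing.
It also fails if it takes over 70 s, if anything falls off the work surface, if the arm or the gripper's body presses on something with over 40 N, if the wrist force passes 120 N, or if a joint passes its speed limit or range.

### The arm

A 6-joint arm with a two-finger parallel gripper is mounted at the origin on a cart in front of the work surface, level with it; the furniture and walls round the work are solid. World frame = base frame: x ahead of the robot, y to its left, z up, the work surface at z = 0. Lengths are in m, angles in rad, forces in N, time in s.
With the tool pointing down it reaches from about 0.35 to 0.85 m from the base axis. Payload 8.1 kg.
Tool frame: the origin (TCP) lies at the centre of the arm's flange, where the gripper is bolted on; the fingertips stand 186 mm ahead of it and the grasp point (between the pads) lies 167 mm ahead of it; z points along the fingers, y is the line along which they close (so a half turn about z gives the same grasp; the last joint's range is limited). The gripper opens to 93 mm and grips with 3 to 60 N. Pads are 15 mm wide; open, the fingers measure 128 mm over their backs; the gripper's body (75 mm by 188 mm) begins 65 mm behind the grasp point.
Start: joints at [-1.341, 0.13, 1.488, -0, 1.523, -0.085], TCP at [0.186, -0.571, 0.405] pointing down, gripper open.
Joint ranges: [-2.96, 2.96], [-0.89, 2.26], [0.02, 2.5], [-1.34, 4.48], [0, 2.73], [-2.66, 2.66]. Speed limits (rad/s): [2.39, 2.39, 2.79, 3.14, 3.14, 3.14].

### API

Orientations are given as a rotation vector (axis times angle).
In Python, from plant import read_state, read_camera, camera_params, robot gives the robot as it stands.
- The arm moves only by the tool carry_out, never from a script. Its argument "targets" is a list of rows, each an object of numbers: "hand": the opening in per cent of the stroke, from 0 (shut) to 100 (fully open); "x", "y", "z": the shift along the tool's x, y, z in m; "ax", "ay", "az": the turn, a rotation vector about the tool's x, y, z in rad. In form: [{"hand": .., "x": .., "y": .., "z": .., "ax": .., "ay": .., "az": ..}, ...]. A call has 1 to 8 rows; each row is the pose to reach, as a shift and turn from the pose commanded when the call began, along the tool's axes at that moment; what a row does not reach only later rows make up. A row lasts 1/8 s, in which the tool goes at most 62.5 mm and 10.7 degrees, less where a joint would pass 70% of its speed; a pose out of reach is approached as far as the arm can. A call with a gripper value outside its range is refused whole. The fingers move at their own pace and stop on an object; "newtons" is the grip in N (left out, the last holds). Time passes only in rows, so rows that repeat a pose let the fingers close. It gives the time, the measured TCP pose, the force, the opening and the grip force at its end, in the units of the state.
- read_state(): the state, without advancing time (a new reading comes with each control period).
- read_camera(name): name is "scene" or "top"; returns (picture, depth): 480x640x3 uint8, blue, green, red; 480x640 float32, m along the optical axis (not along the pixel's ray), 0 where there is no reading.
- camera_params(name): a dict with "fx", "fy", "cx", "cy" (pixels), "k1" (the pictures are not rectified: a ray, as slopes to the right and down, at radius r is drawn at 1 + k1 r^2 times it, then the intrinsics apply), "position" and "rotation" of the camera in the world. Camera axes: x right, y up, looking along -z (the intrinsics and any distortion apply to the point x, -y, -z); pixel columns grow to the right and rows downward; lengths in m; the calibration is good to about 2 mm. A picture is of the moment at which its call begins. camera_params takes no time and is no camera call.
- robot.close_job(): hands the job in; it is judged then, once.
The state is a dict: "t": time; "q": joint angles; "dq": joint speeds; "joint_torque": joint torques, N m; "tool_pos": TCP position; "orientation": TCP orientation; "force": force on the tool from outside, world axes, zero at the start; "wrist_torque": the same for the moment, N m; "opening": finger opening in m; "gripper_force": force on a finger pad.
Only numpy, scipy, OpenCV 4.12 (cv2) and the standard library are available. Lean on these libraries where they do the work, as an engineer would, in place of code of your own. Each camera call takes 0.05 s, during which the arm holds its last target. There are 200 camera calls.

## Working session

There is one attempt and no reset: what is moved stays moved. The work goes in short steps, Python scripts to look and compute and a tool call to move; the robot and the scene stay as the last step left them, time stands still between calls to the robot, and variables do not carry over. Pictures are saved under pics/ and viewed, at most 10 in all, crops included, and the job is handed in when it is done.

Besides the shell and the picture viewer there is one more tool, called after ">>>" by a JSON object that holds its "name" and its "arguments". carry_out: Moves the arm, as the interface text tells. Its arguments: {"type":"object","properties":{"targets":{"type":"array","items":{"type":"object","properties":{"hand":{"type":"number"},"x":{"type":"number"},"y":{"type":"number"},"z":{"type":"number"},"ax":{"type":"number"},"ay":{"type":"number"},"az":{"type":"number"}}}},"newtons":{"type":"number"}},"required":["targets"]}

```bash
mkdir -p pics
cat > h.py <<'E'
import numpy as np, cv2
from plant import read_state, read_camera, camera_params, robot
def snap(n,f=None):
    im,d=read_camera(n)
    if f: cv2.imwrite('pics/'+f,im)
    np.savez(''+n+'.npz',im=im,d=d); return im,d
def pts(n,d):
    p=camera_params(n); h,w=d.shape
    K=np.array([[p['fx'],0,p['cx']],[0,p['fy'],p['cy']],[0,0,1.]])
    u,v=np.meshgrid(np.arange(w),np.arange(h))
    s=cv2.undistortPoints(np.stack([u,v],-1).reshape(-1,1,2).astype(np.float64),K,np.array([p['k1'],0,0,0.])).reshape(h,w,2)
    c=np.stack([s[...,0]*d,-s[...,1]*d,-d],-1)
    R=np.array(p['rotation'])
    if R.shape!=(3,3): R=cv2.Rodrigues(R)[0]
    W=c@R.T+np.array(p['position']); W[d<=0]=np.nan
    return W
E
python3 - <<'E'
from h import *
for n in('scene','top'):
    snap(n,n+'1.png'); print(camera_params(n))
print(read_state())
E
```

```text
{'fx': 464.5757745378283, 'fy': 464.5757745378283, 'cx': 316.50000468752313, 'cy': 248.29586709992654, 'k1': -0.02337946137707439, 'position': array([0.05922998, 0.53522834, 0.82267367]), 'rotation': array([ 0.34309642, -0.93629138, -2.24530513])}
{'fx': 624.4849814591544, 'fy': 624.4849814591544, 'cx': 317.96159682410297, 'cy': 238.99645405106992, 'k1': -0.21782027483523667, 'position': array([-0.31755605,  0.41795477,  1.48251729]), 'rotation': array([ 0.37496413, -0.62226347, -1.9830665 ])}
{'t': 0.1, 'q': array([-1.34137606e+00,  1.31079054e-01,  1.48916591e+00, -2.36407188e-05,
        1.52300139e+00, -8.54330226e-02]), 'dq': array([-0.00150662, -0.00123168, -0.0008147 , -0.00081747,  0.0009521 ,
       -0.00099646]), 'joint_torque': array([ 1.65649762e-03, -5.61339355e+01, -4.93095624e+01,  7.70156435e-02,
        2.91643589e-02, -7.64596143e-05]), 'tool_pos': array([ 0.18575727, -0.57030444,  0.40379848]), 'orientation': array([-3.10111608e+00, -4.92273545e-01,  2.23728161e-04]), 'force': array([ 0.47201757, -1.58153429,  0.16543301]), 'wrist_torque': array([ 0.02775612, -0.03214026, -0.01506445]), 'gripper_force': 0.0, 'opening': 0.09307678879772026}
```

View pics/scene1.png

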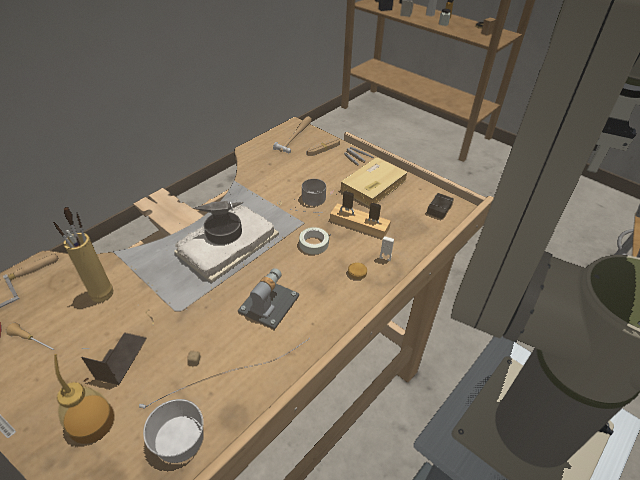

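View pics/top1.png

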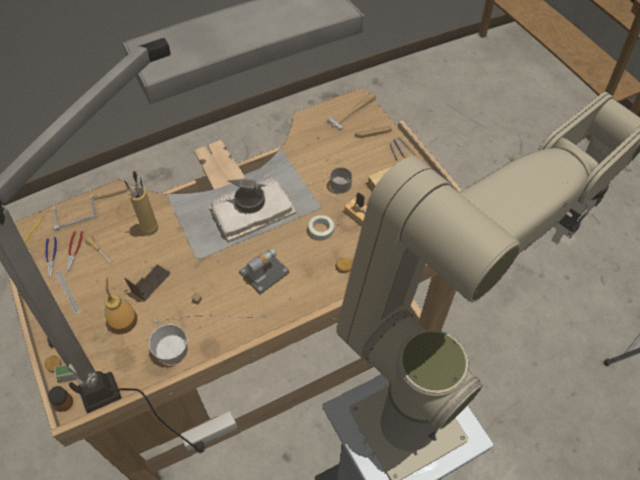

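Scene view: rack at about (360,222) with black grips at (348,202) and (374,212); white look-alike at (387,247) outside the rack; polishing head at (268,298). In the top view the arm partly hides the rack (355,210), and the head is at (264,268).

Run:
```python
from h import *
z=np.load('scene.npz');im,d=z['im'],z['d'];W=pts('scene',d)
a=cv2.resize(im[180:260,320:400],(480,480),interpolation=cv2.INTER_CUBIC)
cv2.imwrite('pics/rack_crop.png',a)
b=cv2.resize(im[255:335,230:310],(480,480),interpolation=cv2.INTER_CUBIC)
cv2.imwrite('pics/both.png',cv2.resize(np.hstack([a,b]),(800,400)))
def show(n,u,v,W): print(n,(u,v),W[v,u].round(4))
for u,v in [(348,195),(348,202),(374,206),(374,212),(333,220),(388,235),(360,215),(387,240),(275,270),(262,295),(268,322),(298,293),(357,270),(314,240)]: show('s',u,v,W)
```

```text
s (348, 195) [ 0.6142 -0.2097  0.0884]
s (348, 202) [ 0.6111 -0.2078  0.0686]
s (374, 206) [ 0.5441 -0.2269  0.082 ]
s (374, 212) [ 0.5422 -0.2276  0.0631]
s (333, 220) [ 0.637  -0.1829  0.0075]
s (388, 235) [ 0.5017 -0.2452 -0.0024]
s (360, 215) [ 0.5831 -0.2269  0.0293]
s (387, 240) [ 0.4546 -0.1613  0.0699]
s (275, 270) [0.5702 0.0898 0.0808]
s (262, 295) [0.5425 0.1541 0.0769]
s (268, 322) [0.522  0.1621 0.0106]
s (298, 293) [0.5302 0.0614 0.0112]
s (357, 270) [ 0.4751 -0.0815  0.0144]
s (314, 240) [ 6.277e-01 -9.860e-02 -3.000e-04]
```

View pics/both.png

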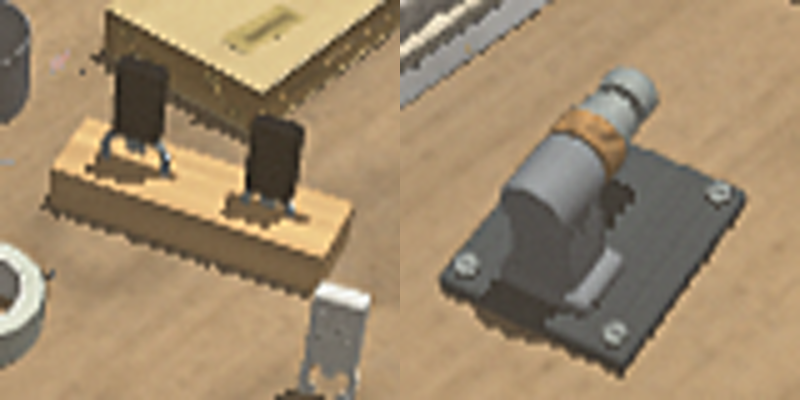

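Crop: left clip at (348,202) is taller with a wide bow showing at both sides, so it is the larger one; right clip at (374,212) stands lower (top 0.082 = 12+47+23 mm) with a narrower bow, so it is the smaller one. The white one at (387,247) is a decoy. The spindle's groove shows as a dark line near scene (274,274). Now fit poses.

```bash
cat > fit.py <<'E'
from h import *
def rect(P):
    r=cv2.minAreaRect((P[:,:2]*1000).astype(np.float32)); return np.round(r[0],1),np.round(r[1],1),round(r[2],1)
def region(W,lo,hi):
    m=np.all((W>lo)&(W<hi),-1); return m
def axisfit(P):
    m=P.mean(0);u,s,v=np.linalg.svd(P-m); return m,v[0]
def run(n,W):
    m=region(W,[.46,-.30,.021],[.68,-.16,.031]); print(n,'rack',m.sum(),rect(W[m]) if m.sum()>20 else '')
    m=region(W,[.46,.04,.006],[.63,.22,.015]); print(n,'base',m.sum(),rect(W[m]), W[m][:,2].mean())
    for nm,lo,hi in (('small',[.515,-.26,.042],[.575,-.20,.10]),('large',[.585,-.24,.048],[.65,-.17,.11])):
        m=region(W,lo,hi); P=W[m]
        if len(P)<10: continue
        print(n,nm,len(P),'zmax',np.percentile(P[:,2],98).round(4),rect(P),'top',P[P[:,2]>P[:,2].max()-.006].mean(0).round(4))
    m=region(W,[.53,.06,.045],[.61,.20,.10]); P=W[m]; print(n,'head',len(P))
    for y in np.arange(.06,.2,.006):
        q=P[(P[:,1]>=y)&(P[:,1]<y+.006)]
        if len(q)>2: i=q[:,2].argsort()[-4:]; print('  y%.3f n%d top x%.4f z%.4f  xmin %.4f xmax %.4f'%(y,len(q),q[i,0].mean(),q[i,2].mean(),q[:,0].min(),q[:,0].max()))
E
python3 - <<'E'
from fit import *
for n in('scene','top'):
    z=np.load(n+'.npz'); run(n,pts(n,z['d']))
E
```

```text
scene rack 738 (array([ 589. , -257.2]), array([152.2, 126.3]), 15.0)
scene base 1013 (array([560.7, 123.2]), array([ 96.6, 109.8]), 14.1) 0.01070301145137523
scene small 157 zmax 0.0845 (array([ 544.1, -232. ]), array([26.3, 14.2]), 17.8) top [ 0.5434 -0.2311  0.0822]
scene large 162 zmax 0.0937 (array([ 614.9, -210.7]), array([26.1, 14.2]), 10.5) top [ 0.615  -0.2108  0.0917]
scene head 611
  y0.084 n23 top x0.5665 z0.0831  xmin 0.5572 xmax 0.5790
  y0.090 n36 top x0.5690 z0.0822  xmin 0.5575 xmax 0.5794
  y0.096 n25 top x0.5663 z0.0824  xmin 0.5544 xmax 0.5812
  y0.102 n24 top x0.5665 z0.0826  xmin 0.5526 xmax 0.5747
  y0.108 n24 top x0.5629 z0.0836  xmin 0.5488 xmax 0.5745
  y0.114 n34 top x0.5610 z0.0852  xmin 0.5464 xmax 0.5762
  y0.120 n43 top x0.5612 z0.0870  xmin 0.5447 xmax 0.5759
  y0.126 n37 top x0.5610 z0.0858  xmin 0.5426 xmax 0.5705
  y0.132 n46 top x0.5604 z0.0858  xmin 0.5411 xmax 0.5722
  y0.138 n48 top x0.5567 z0.0863  xmin 0.5404 xmax 0.5718
  y0.144 n49 top x0.5564 z0.0868  xmin 0.5388 xmax 0.5683
  y0.150 n51 top x0.5544 z0.0857  xmin 0.5365 xmax 0.5670
  y0.156
[... 552 characters left out ...]
5831
  y0.096 n12 top x0.5654 z0.0823  xmin 0.5568 xmax 0.5802
  y0.102 n22 top x0.5645 z0.0853  xmin 0.5538 xmax 0.5746
  y0.108 n23 top x0.5605 z0.0868  xmin 0.5496 xmax 0.5760
  y0.114 n27 top x0.5637 z0.0892  xmin 0.5454 xmax 0.5761
  y0.120 n25 top x0.5629 z0.0887  xmin 0.5460 xmax 0.5779
  y0.126 n31 top x0.5569 z0.0894  xmin 0.5409 xmax 0.5738
  y0.132 n29 top x0.5569 z0.0897  xmin 0.5416 xmax 0.5756
  y0.138 n35 top x0.5559 z0.0880  xmin 0.5409 xmax 0.5725
  y0.144 n37 top x0.5539 z0.0873  xmin 0.5403 xmax 0.5699
  y0.150 n33 top x0.5553 z0.0881  xmin 0.5382 xmax 0.5676
  y0.156 n40 top x0.5513 z0.0873  xmin 0.5383 xmax 0.5714
  y0.162 n22 top x0.5595 z0.0833  xmin 0.5478 xmax 0.5714
```

```bash
cat > mv.py <<'E'
from h import *
from scipy.spatial.transform import Rotation as Ro
def plan(grasp,yaw,s=None):
    """shift+turn in the tool frame to put grasp point at 'grasp', tool down, tool y along object's y (yaw deg)"""
    s=s or read_state(); R=Ro.from_rotvec(s['orientation']); p=s['tool_pos']
    a=np.radians(yaw); best=None
    for k in(0,np.pi):
        y=np.array([-np.sin(a+k),np.cos(a+k),0]);z=np.array([0,0,-1.]);T=Ro.from_matrix(np.c_[np.cross(y,z),y,z])
        rv=(R.inv()*T).as_rotvec()
        if best is None or np.linalg.norm(rv)<np.linalg.norm(best): best=rv
    t=np.array(grasp)+[0,0,.167]
    print('shift',R.inv().apply(t-p).round(4),'turn',best.round(4),'deg',np.degrees(np.linalg.norm(best)).round(1),'tool z',R.apply([0,0,1]).round(4),'y',R.apply([0,1,0]).round(4),'grasp now',(p+R.apply([0,0,.167])).round(4),'F',s['force'].round(2),'t',round(s['t'],2),'q6',s['q'][5].round(2))
E
python3 - <<'E'
from mv import *
plan([.544,-.232,.14],15.2)
E
```

```text
shift [ 0.4454 -0.2106  0.0972] turn [-0.0017 -0.0001  0.0496] deg 2.8 tool z [-4.0e-04  1.6e-03 -1.0e+00] y [ 0.3097 -0.9508 -0.0016] grasp now [ 0.1857 -0.57    0.2368] F [ 0.47 -1.58  0.17] t 0.1 q6 -0.09
```

>>> {"name": "carry_out", "arguments": {"targets": [{"hand": 70,"x": 0.06,"y": -0.028,"z": 0,"az": 0.05},{"hand": 70,"x": 0.445,"y": -0.2105,"z": 0.06,"az": 0.05},{"hand": 70,"x": 0.445,"y": -0.2105,"z": 0.09,"az": 0.05},{"hand": 70,"x": 0.445,"y": -0.2105,"z": 0.09,"az": 0.05},{"hand": 70,"x": 0.445,"y": -0.2105,"z": 0.09,"az": 0.05},{"hand": 70,"x": 0.445,"y": -0.2105,"z": 0.09,"az": 0.05},{"hand": 70,"x": 0.445,"y": -0.2105,"z": 0.09,"az": 0.05},{"hand": 70,"x": 0.445,"y": -0.2105,"z": 0.09,"az": 0.05}], "newtons": 40}}

```text
schema error: expected keys hand, x, y, z, ax, ay, az
```

>>> {"name": "carry_out", "arguments": {"targets": [{"hand": 70},{"hand": 70}]}}

```text
schema error: expected keys hand, x, y, z, ax, ay, az
```

Run:
```python
from fit import *; from mv import plan
plan([.544,-.232,.14],15.2)
a,d=snap('scene');W=pts('scene',d); run('scene',W)
t,dt=snap('top'); run('top',pts('top',dt))
g=region(W,[.40,-.40,.10],[.70,-.10,.20]); P=W[g]; print('fingers',g.sum())
for z in np.arange(.11,.2,.015):
    q=P[(P[:,2]>z)&(P[:,2]<z+.015)]; print(z,len(q),rect(q) if len(q)>5 else '')
cv2.imwrite('pics/above.png',np.hstack([cv2.resize(a[140:260,300:420],(400,400)),cv2.resize(t[150:270,300:420],(400,400))]))
```

```text
shift [ 0.4454 -0.2106  0.0972] turn [-0.0017 -0.0001  0.0496] deg 2.8 tool z [-4.0e-04  1.6e-03 -1.0e+00] y [ 0.3097 -0.9508 -0.0016] grasp now [ 0.1857 -0.57    0.2368] F [ 0.47 -1.58  0.17] t 0.1 q6 -0.09
scene rack 740 (array([ 571.3, -233.7]), array([123.7, 226.6]), 83.8)
scene base 1017 (array([561.2, 123. ]), array([ 96.2, 110.1]), 14.3) 0.01067249072391942
scene small 155 zmax 0.0845 (array([ 544.3, -232.8]), array([25.9, 17. ]), 19.5) top [ 0.5432 -0.2319  0.0825]
scene large 161 zmax 0.0941 (array([ 614.8, -209.7]), array([26.1, 17. ]), 32.9) top [ 0.616  -0.2112  0.0926]
scene head 611
  y0.084 n22 top x0.5701 z0.0823  xmin 0.5565 xmax 0.5793
  y0.090 n39 top x0.5667 z0.0842  xmin 0.5562 xmax 0.5781
  y0.096 n22 top x0.5695 z0.0808  xmin 0.5552 xmax 0.5798
  y0.102 n27 top x0.5659 z0.0827  xmin 0.5525 xmax 0.5756
  y0.108 n21 top x0.5615 z0.0837  xmin 0.5499 xmax 0.5736
  y0.114 n36 top x0.5604 z0.0858  xmin 0.5464 xmax 0.5762
  y0.120 n46 top x0.5602 z0.0862  xmin 0.5455 xmax 0.5750
  y0.126 n36 top x0.5571 z0.0845  xmin 0.5427 xmax 0.5750
  y0.132 n45 top x0.5578 z0.0857
[... 843 characters left out ...]
.5667 z0.0859  xmin 0.5525 xmax 0.5757
  y0.108 n22 top x0.5613 z0.0839  xmin 0.5490 xmax 0.5812
  y0.114 n25 top x0.5609 z0.0899  xmin 0.5481 xmax 0.5760
  y0.120 n27 top x0.5585 z0.0893  xmin 0.5469 xmax 0.5766
  y0.126 n27 top x0.5601 z0.0866  xmin 0.5442 xmax 0.5722
  y0.132 n36 top x0.5619 z0.0869  xmin 0.5403 xmax 0.5761
  y0.138 n31 top x0.5575 z0.0884  xmin 0.5410 xmax 0.5733
  y0.144 n34 top x0.5576 z0.0899  xmin 0.5392 xmax 0.5698
  y0.150 n33 top x0.5507 z0.0886  xmin 0.5375 xmax 0.5667
  y0.156 n35 top x0.5510 z0.0861  xmin 0.5385 xmax 0.5686
  y0.162 n24 top x0.5559 z0.0880  xmin 0.5467 xmax 0.5682
fingers 0
0.11 0 
0.125 0 
0.14 0 
0.155 0 
0.16999999999999998 0 
0.185 0 
0.2 0
```

View pics/above.png

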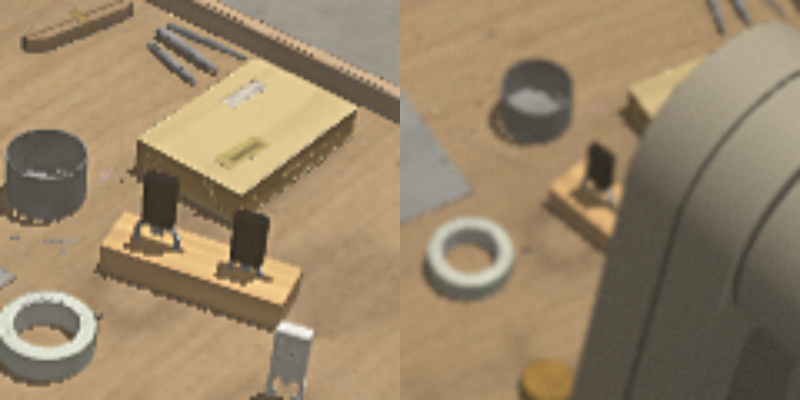

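The picture shows the unmoved scene (rack at left-crop (200,270), larger clip left, smaller right), because the move was refused: every key is required.

>>> {"name": "carry_out", "arguments": {"targets": [{"hand": 70,"x": 0.06,"y": -0.028,"z": 0,"ax": 0,"ay": 0,"az": 0.05},{"hand": 70,"x": 0.12,"y": -0.056,"z": 0,"ax": 0,"ay": 0,"az": 0.05},{"hand": 70,"x": 0.18,"y": -0.084,"z": 0,"ax": 0,"ay": 0,"az": 0.05},{"hand": 70,"x": 0.24,"y": -0.112,"z": 0,"ax": 0,"ay": 0,"az": 0.05},{"hand": 70,"x": 0.3,"y": -0.14,"z": 0,"ax": 0,"ay": 0,"az": 0.05},{"hand": 70,"x": 0.36,"y": -0.168,"z": 0.02,"ax": 0,"ay": 0,"az": 0.05},{"hand": 70,"x": 0.41,"y": -0.192,"z": 0.05,"ax": 0,"ay": 0,"az": 0.05},{"hand": 70,"x": 0.445,"y": -0.21,"z": 0.09,"ax": 0,"ay": 0,"az": 0.05}], "newtons": 40}}

```text
t: 1.2
tool_pos: [0.5364, -0.2407, 0.3261]
orientation: [3.112, 0.416, 0.004]
force: [1.2, -0.7, 1.3]
opening: 0.0655
gripper_force: 0.0
```

>>> {"name": "carry_out", "arguments": {"targets": [{"hand": 70,"x": 0,"y": 0,"z": 0,"ax": 0,"ay": 0,"az": 0},{"hand": 70,"x": 0,"y": 0,"z": 0,"ax": 0,"ay": 0,"az": 0}]}}

```text
t: 1.45
tool_pos: [0.5345, -0.2424, 0.3255]
orientation: [3.114, 0.416, -0.001]
force: [-0.6, 0.2, -0.3]
opening: 0.0652
gripper_force: 0.0
```

Run:
```python
from fit import *; from mv import plan
plan([.544,-.232,.14],15.2); print(read_state()['opening'])
a,d=snap('scene');W=pts('scene',d); run('scene',W)
g=region(W,[.40,-.40,.10],[.70,-.10,.20]); P=W[g]; print('fingers',g.sum())
for z in np.arange(.11,.2,.015):
    q=P[(P[:,2]>z)&(P[:,2]<z+.015)]; print(z,len(q),rect(q) if len(q)>5 else '')
cv2.imwrite('pics/above2.png',cv2.resize(a[140:260,280:440],(800,600)))
```

```text
shift [ 0.012  -0.0076  0.0185] turn [0.0001 0.0006 0.0002] deg 0.0 tool z [-6.e-04 -3.e-04 -1.e+00] y [ 2.624e-01 -9.650e-01  1.000e-04] grasp now [ 0.5344 -0.2425  0.1585] F [-0.56  0.16 -0.27] t 1.45 q6 0.79
0.06516546486139152
scene rack 732 (array([ 571.4, -234.1]), array([123.7, 227.2]), 84.0)
scene base 1022 (array([561.1, 123.4]), array([ 96.8, 109.6]), 14.4) 0.010744663010081621
scene small 158 zmax 0.084 (array([ 544.3, -231.5]), array([26.2, 15.6]), 16.7) top [ 0.5444 -0.2319  0.0817]
scene large 161 zmax 0.0937 (array([ 615.5, -210.9]), array([26. , 17.2]), 22.4) top [ 0.6156 -0.2111  0.092 ]
scene head 610
  y0.078 n3 top x0.5605 z0.0707  xmin 0.5592 xmax 0.5615
  y0.084 n20 top x0.5693 z0.0821  xmin 0.5582 xmax 0.5785
  y0.090 n41 top x0.5689 z0.0831  xmin 0.5552 xmax 0.5781
  y0.096 n20 top x0.5690 z0.0800  xmin 0.5543 xmax 0.5807
  y0.102 n27 top x0.5620 z0.0834  xmin 0.5520 xmax 0.5747
  y0.108 n21 top x0.5620 z0.0839  xmin 0.5500 xmax 0.5744
  y0.114 n35 top x0.5608 z0.0855  xmin 0.5460 xmax 0.5729
  y0.120 n40 top x0.5630 z0.0863  xmin 0.5449 xmax 0.5761
  y0.126 n41 top x0.5585 z0.0856  xmin 0.5439 xmax 0.5729
  y0.132 n41 top x0.5584 z0.0864  xmin 0.5423 xmax 0.5697
  y0.138 n54 top x0.5546 z0.0857  xmin 0.5402 xmax 0.5730
  y0.144 n49 top x0.5559 z0.0871  xmin 0.5385 xmax 0.5684
  y0.150 n54 top x0.5541 z0.0862  xmin 0.5361 xmax 0.5677
  y0.156 n65 top x0.5548 z0.0858  xmin 0.5363 xmax 0.5671
  y0.162 n99 top x0.5519 z0.0854  xmin 0.5376 xmax 0.5669
fingers 176
0.11 0 
0.125 0 
0.14 38 (array([ 534.1, -240.9]), array([17.7, 95.1]), 15.2)
0.155 52 (array([ 527.1, -240.4]), array([16.6, 96.5]), 6.6)
0.16999999999999998 49 (array([ 520.9, -198. ]), array([21.4, 11.8]), 40.6)
0.185 37 (array([ 522.2, -197.9]), array([17.5, 11.1]), 22.8)
0.2 0
```

View pics/above2.png

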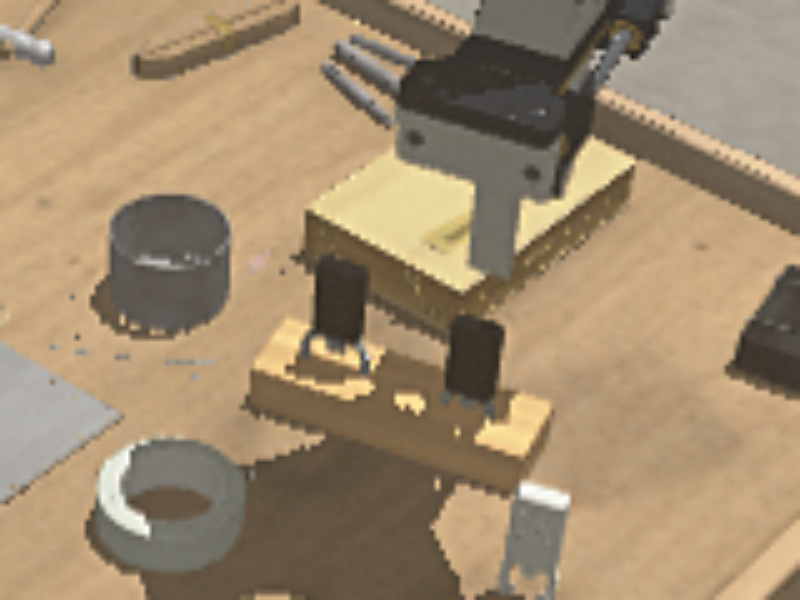

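The fingers (crop (495,230)) hang up and to the right behind the rack; the box behind is close, so I check its clearance to the far finger.

Run:
```python
from fit import *; from mv import plan
z=np.load('scene.npz');W=pts('scene',z['d'])
m=region(W,[.5,-.42,.032],[.75,-.255,.10]);P=W[m];print(m.sum(),P[:,2].mean(),np.percentile(P[:,2],[5,50,95]),rect(P))
a=np.radians(15.2);c=np.array([.5443,-.2325]);L=(P[:,:2]-c)@np.array([[np.cos(a),-np.sin(a)],[np.sin(a),np.cos(a)]])
k=abs(L[:,0])<.03; print('local y max, |x|<30mm',np.sort(L[k,1])[-8:], 'all', np.sort(L[:,1])[-5:])
plan([.5443,-.2325,.061],15.2)
```

```text
608 0.03499768895983137 [0.03253212 0.03492891 0.03776445] (array([ 654.2, -356.4]), array([114. , 125.5]), 0.8)
local y max, |x|<30mm [-0.13636095 -0.13611413 -0.13299779 -0.13235354 -0.13068909 -0.12695749
 -0.12531443 -0.12394201] all [-0.07944107 -0.07858478 -0.07851547 -0.07791997 -0.0775439 ]
shift [ 0.0123 -0.0078  0.0985] turn [ 0.0012 -0.0006 -0.001 ] deg 0.1 tool z [ 9.e-04 -1.e-03 -1.e+00] y [ 0.2613 -0.9653  0.0012] grasp now [ 0.5345 -0.2433  0.1595] F [ 0.4  -0.23  0.21] t 1.5 q6 0.79
```

>>> {"name": "carry_out", "arguments": {"targets": [{"hand": 50,"x": 0.0122,"y": -0.0082,"z": 0.0,"ax": 0,"ay": 0,"az": 0},{"hand": 50,"x": 0.0122,"y": -0.0082,"z": 0.03,"ax": 0,"ay": 0,"az": 0},{"hand": 50,"x": 0.0122,"y": -0.0082,"z": 0.06,"ax": 0,"ay": 0,"az": 0},{"hand": 50,"x": 0.0122,"y": -0.0082,"z": 0.085,"ax": 0,"ay": 0,"az": 0},{"hand": 50,"x": 0.0122,"y": -0.0082,"z": 0.097,"ax": 0,"ay": 0,"az": 0},{"hand": 50,"x": 0.0122,"y": -0.0082,"z": 0.097,"ax": 0,"ay": 0,"az": 0},{"hand": 50,"x": 0.0122,"y": -0.0082,"z": 0.097,"ax": 0,"ay": 0,"az": 0}]}}

```text
t: 2.38
tool_pos: [0.5448, -0.2316, 0.23]
orientation: [3.113, 0.414, 0.003]
force: [-0.1, 0.3, 0.2]
opening: 0.0466
gripper_force: 0.0
```

Run:
```python
from fit import *; from mv import plan
plan([.5443,-.2325,.061],15.2);print(read_state()['opening'])
a,d=snap('scene');W=pts('scene',d)
m=region(W,[.47,-.32,.03],[.575,-.15,.115]);P=W[m]
al=np.radians(15.2);c=np.array([.5443,-.2325]);L=(P[:,:2]-c)@np.array([[np.cos(al),-np.sin(al)],[np.sin(al),np.cos(al)]])
for lo,hi in((.04,.055),(.055,.07),(.07,.085),(.09,.105)):
    k=(P[:,2]>lo)&(P[:,2]<hi); print(lo,k.sum(),np.histogram(L[k,1],np.arange(-.05,.051,.005))[0])
cv2.imwrite('pics/straddle.png',cv2.resize(a[170:250,320:420],(800,600),interpolation=cv2.INTER_CUBIC))
```

```text
shift [-0.0007  0.0007  0.002 ] turn [ 0.0015 -0.0017 -0.0008] deg 0.1 tool z [ 0.002 -0.001 -1.   ] y [ 0.2614 -0.9652  0.0015] grasp now [ 0.5451 -0.2318  0.063 ] F [-0.11  0.29  0.23] t 2.38 q6 0.82
0.04656994691486413
0.04 35 [ 0  0  1  0  4  0  0  0  1  2 17  4  0  0  1  2  1  2  0  0]
0.055 49 [ 0  0  0  1  3  0  0  0  0  2  5  2  0  0  0  2  4 30  0  0]
0.07 44 [ 0  0  0  0  0  0  0  0  1  4  3  0  0  0  0  1  2 22 11  0]
0.09 0 [0 0 0 0 0 0 0 0 0 0 0 0 0 0 0 0 0 0 0 0]
```

View pics/straddle.png

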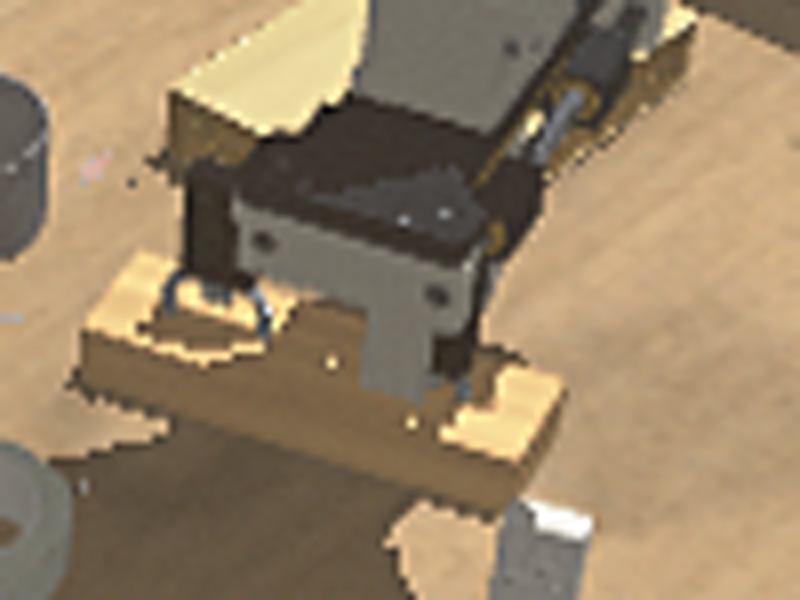

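Straddled: the near finger (crop (395,350)) stands in front of the clip's grip (455,350); larger clip (215,230) is clear. Check the centring in y from the visible faces.

```bash
python3 - <<'E'
from fit import *
al=np.radians(15.2);c=np.array([.5443,-.2325]);R=np.array([[np.cos(al),-np.sin(al)],[np.sin(al),np.cos(al)]])
z=np.load('scene.npz');W=pts('scene',z['d'])
m=region(W,[.47,-.32,.045],[.575,-.15,.08]);L=(W[m][:,:2]-c)@R
k=L[:,1]>.03;print('finger back med y',np.median(L[k],0),'x range',np.percentile(L[k,0],[5,95]))
k=abs(L[:,1])<.012;print('grip face now',np.median(L[k],0),np.percentile(L[k,0],[5,95]))
acc=[]
for i in range(4):
    pass
im=cv2.imread('pics/scene1.png')
from plant import read_camera
E
python3 - <<'E'
print('state only'); 
from mv import *
import time
plan([.5443,-.2325,.061],15.2)
E
```

```text
finger back med y [0.00065897 0.03806132] x range [-0.00739786  0.00946488]
grip face now [-0.0111437   0.00321046] [-0.01264802 -0.0018562 ]
state only
shift [-0.0007  0.0007  0.0021] turn [ 0.0017 -0.0019 -0.0007] deg 0.2 tool z [ 0.0023 -0.0012 -1.    ] y [ 0.2615 -0.9652  0.0017] grasp now [ 0.5452 -0.2318  0.0631] F [ 0.07 -0.42  0.29] t 2.42 q6 0.82
```

>>> {"name": "carry_out", "arguments": {"targets": [{"hand": 18,"x": -0.0005,"y": 0,"z": 0.0015,"ax": 0,"ay": 0,"az": 0},{"hand": 18,"x": -0.0005,"y": 0,"z": 0.0015,"ax": 0,"ay": 0,"az": 0},{"hand": 18,"x": -0.0005,"y": 0,"z": 0.0015,"ax": 0,"ay": 0,"az": 0},{"hand": 10,"x": -0.0005,"y": 0,"z": 0.0015,"ax": 0,"ay": 0,"az": 0},{"hand": 10,"x": -0.0005,"y": 0,"z": 0.0015,"ax": 0,"ay": 0,"az": 0},{"hand": 10,"x": -0.0005,"y": 0,"z": 0.0015,"ax": 0,"ay": 0,"az": 0},{"hand": 10,"x": -0.0005,"y": 0,"z": 0.0015,"ax": 0,"ay": 0,"az": 0}], "newtons": 5}}

```text
t: 3.3
tool_pos: [0.5438, -0.2317, 0.2271]
orientation: [3.113, 0.414, 0.001]
force: [2.1, -5.0, -1.8]
opening: 0.0127
gripper_force: 5.0
```

>>> {"name": "carry_out", "arguments": {"targets": [{"hand": 8,"x": 0,"y": 0.001,"z": 0,"ax": 0,"ay": 0,"az": 0},{"hand": 8,"x": 0,"y": 0.001,"z": 0,"ax": 0,"ay": 0,"az": 0},{"hand": 8,"x": 0,"y": 0.001,"z": 0,"ax": 0,"ay": 0,"az": 0},{"hand": 8,"x": 0,"y": 0.001,"z": 0,"ax": 0,"ay": 0,"az": 0}]}}

```text
t: 3.8
tool_pos: [0.544, -0.2323, 0.227]
orientation: [3.114, 0.415, 0.0]
force: [1.1, -3.7, -0.9]
opening: 0.0124
gripper_force: 5.0
```

Still pushed toward tool +y; shift a little further.

>>> {"name": "carry_out", "arguments": {"targets": [{"hand": 8,"x": 0,"y": 0.0012,"z": 0,"ax": 0,"ay": 0,"az": 0},{"hand": 8,"x": 0,"y": 0.0012,"z": 0,"ax": 0,"ay": 0,"az": 0},{"hand": 8,"x": 0,"y": 0.0012,"z": 0,"ax": 0,"ay": 0,"az": 0},{"hand": 8,"x": 0,"y": 0.0012,"z": 0,"ax": 0,"ay": 0,"az": 0}]}}

```text
t: 4.3
tool_pos: [0.5442, -0.2333, 0.2268]
orientation: [-3.114, -0.415, 0.0]
force: [-0.3, -0.6, -0.7]
opening: 0.0117
gripper_force: 5.0
```

>>> {"name": "carry_out", "arguments": {"targets": [{"hand": 0,"x": 0,"y": 0,"z": 0,"ax": 0,"ay": 0,"az": 0},{"hand": 0,"x": 0,"y": 0,"z": 0,"ax": 0,"ay": 0,"az": 0},{"hand": 0,"x": 0,"y": 0,"z": 0,"ax": 0,"ay": 0,"az": 0},{"hand": 0,"x": 0,"y": 0,"z": -0.008,"ax": 0,"ay": 0,"az": 0},{"hand": 0,"x": 0,"y": 0,"z": -0.02,"ax": 0,"ay": 0,"az": 0},{"hand": 0,"x": 0,"y": 0,"z": -0.05,"ax": 0,"ay": 0,"az": 0},{"hand": 0,"x": 0,"y": 0,"z": -0.1,"ax": 0,"ay": 0,"az": 0},{"hand": 0,"x": 0,"y": 0,"z": -0.1,"ax": 0,"ay": 0,"az": 0}], "newtons": 50}}

```text
t: 5.3
tool_pos: [0.5459, -0.2342, 0.3337]
orientation: [3.108, 0.414, 0.013]
force: [0.8, -0.8, -0.1]
opening: 0.0122
gripper_force: 50.0
```

Run:
```python
from fit import *; from mv import plan
s=[read_state() for _ in range(1)]
# base plate edges: robust fit in scene
from scipy.optimize import minimize
a,d=snap('scene');W=pts('scene',d)
t,dt=snap('top');T=pts('top',dt)
for n,X in(('scene',W),('top',T)):
    m=region(X,[.48,.03,.0065],[.64,.21,.0145]).astype(np.uint8)
    nl,lab,st,ce=cv2.connectedComponentsWithStats(cv2.morphologyEx(m,cv2.MORPH_OPEN,np.ones((2,2),np.uint8)))
    i=1+st[1:,4].argmax(); print(n,'base',st[i,4],rect(X[lab==i]))
    # spindle: local frame
    al=np.radians(14.2);c=np.array([.561,.123]);R=np.array([[np.cos(al),-np.sin(al)],[np.sin(al),np.cos(al)]])
    k=region(X,[.53,.05,.05],[.62,.2,.095]);P=X[k];L=(P[:,:2]-c)@R
    for y in np.arange(-.05,.05,.003):
        q=(L[:,1]>=y)&(L[:,1]<y+.003)&(abs(L[:,0])<.03)
        if q.sum()>2: print('  %.3f n%d x %.4f %.4f zmax %.4f'%(y,q.sum(),*np.percentile(L[q,0],[4,96]),np.percentile(P[q,2],92)))
plan([.568,.09,.15],14.2)
cv2.imwrite('pics/head.png',np.hstack([cv2.resize(a[250:340,225:315],(400,400),interpolation=cv2.INTER_CUBIC),cv2.resize(t[230:300,230:300],(400,400),interpolation=cv2.INTER_CUBIC)]))
```

```text
scene base 972 (array([561.6, 120.9]), array([ 92.1, 110.4]), 15.6)
  -0.041 n5 x -0.0114 0.0061 zmax 0.0784
  -0.038 n12 x -0.0101 0.0088 zmax 0.0823
  -0.035 n13 x -0.0118 0.0055 zmax 0.0816
  -0.032 n18 x -0.0118 0.0100 zmax 0.0815
  -0.029 n27 x -0.0104 0.0102 zmax 0.0816
  -0.023 n11 x -0.0112 0.0079 zmax 0.0806
  -0.020 n16 x -0.0116 0.0037 zmax 0.0811
  -0.017 n10 x -0.0075 0.0082 zmax 0.0813
  -0.014 n9 x -0.0116 0.0034 zmax 0.0832
  -0.011 n15 x -0.0140 0.0121 zmax 0.0837
  -0.008 n14 x -0.0142 0.0128 zmax 0.0861
  -0.005 n18 x -0.0154 0.0079 zmax 0.0863
  -0.002 n19 x -0.0155 0.0095 zmax 0.0851
  0.001 n16 x -0.0144 0.0110 zmax 0.0849
  0.004 n29 x -0.0146 0.0086 zmax 0.0853
  0.007 n9 x -0.0140 0.0086 zmax 0.0853
  0.010 n21 x -0.0148 0.0129 zmax 0.0857
  0.013 n20 x -0.0153 0.0105 zmax 0.0860
  0.016 n25 x -0.0151 0.0113 zmax 0.0855
  0.019 n25 x -0.0151 0.0080 zmax 0.0855
  0.022 n18 x -0.0156 0.0093 zmax 0.0852
  0.025 n21 x -0.0147 0.0100 zmax 0.0845
  0.028 n23 x -0.0162 0.0128 zmax 0.0855
  0.031 n26 x -0.0157 0.0104 zmax 0.0843
  0.034 n24 x -0.0148 0.0087 zmax 0.08
[... 892 characters left out ...]
77
  0.007 n9 x -0.0101 0.0131 zmax 0.0887
  0.010 n18 x -0.0129 0.0092 zmax 0.0883
  0.013 n14 x -0.0127 0.0112 zmax 0.0856
  0.016 n14 x -0.0139 0.0097 zmax 0.0861
  0.019 n14 x -0.0145 0.0025 zmax 0.0873
  0.022 n18 x -0.0141 0.0117 zmax 0.0884
  0.025 n17 x -0.0140 0.0088 zmax 0.0849
  0.028 n14 x -0.0130 0.0112 zmax 0.0851
  0.031 n19 x -0.0141 0.0144 zmax 0.0850
  0.034 n12 x -0.0123 0.0100 zmax 0.0865
  0.037 n28 x -0.0145 0.0171 zmax 0.0861
  0.040 n21 x -0.0098 0.0113 zmax 0.0843
shift [ 0.1073 -0.3061  0.0112] turn [ 0.0015 -0.0019  0.017 ] deg 1.0 tool z [ 2.2e-03 -9.0e-04 -1.0e+00] y [ 0.2618 -0.9651  0.0015] grasp now [ 0.5449 -0.2337  0.1614] F [-0.96  0.37 -0.74] t 5.4 q6 0.81
```

View pics/head.png

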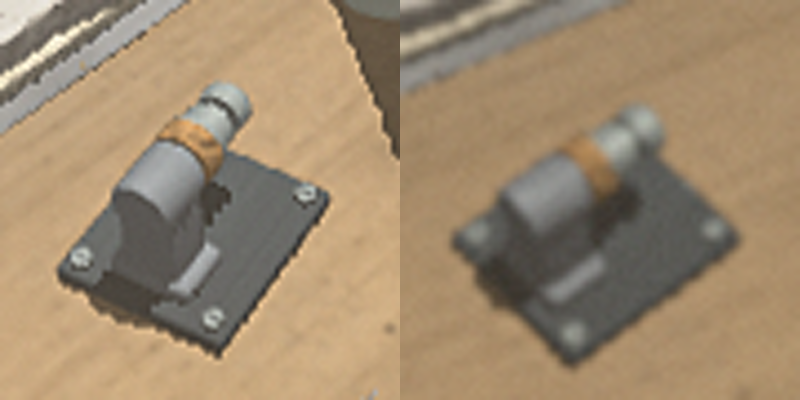

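Both views show the groove as a dark ring (left (215,103), right (628,128)), about 26 mm from the head's origin toward the free end, which lies at about 42 mm; this agrees with the 16 mm given. I go above it.

>>> {"name": "carry_out", "arguments": {"targets": [{"hand": 0,"x": 0.018,"y": -0.052,"z": 0,"ax": 0,"ay": 0,"az": 0.015},{"hand": 0,"x": 0.036,"y": -0.104,"z": 0,"ax": 0,"ay": 0,"az": 0.015},{"hand": 0,"x": 0.054,"y": -0.156,"z": 0,"ax": 0,"ay": 0,"az": 0.015},{"hand": 0,"x": 0.072,"y": -0.208,"z": 0,"ax": 0,"ay": 0,"az": 0.015},{"hand": 0,"x": 0.09,"y": -0.26,"z": 0,"ax": 0,"ay": 0,"az": 0.015},{"hand": 0,"x": 0.104,"y": -0.3,"z": 0,"ax": 0,"ay": 0,"az": 0.015},{"hand": 0,"x": 0.1084,"y": -0.3126,"z": 0,"ax": 0,"ay": 0,"az": 0.015},{"hand": 0,"x": 0.1084,"y": -0.3126,"z": 0.01,"ax": 0,"ay": 0,"az": 0.015}]}}

```text
t: 6.4
tool_pos: [0.567, 0.097, 0.3164]
orientation: [3.117, 0.394, -0.0]
force: [-0.2, -0.6, -0.7]
opening: 0.0118
gripper_force: 50.0
```

>>> {"name": "carry_out", "arguments": {"targets": [{"hand": 0,"x": 0,"y": 0,"z": 0.012,"ax": 0,"ay": 0,"az": 0},{"hand": 0,"x": 0,"y": 0,"z": 0.012,"ax": 0,"ay": 0,"az": 0},{"hand": 0,"x": 0,"y": 0,"z": 0.012,"ax": 0,"ay": 0,"az": 0}]}}

```text
t: 6.78
tool_pos: [0.5671, 0.0956, 0.3047]
orientation: [3.117, 0.389, -0.001]
force: [-0.5, -0.6, 0.1]
opening: 0.0117
gripper_force: 50.0
```

Run:
```python
from fit import *; from mv import plan
plan([.5674,.0966,.138],14.3)
a,d=snap('scene');W=pts('scene',d);t,dt=snap('top');plan([.5674,.0966,.138],14.3)
cv2.imwrite('pics/close.png',np.hstack([cv2.resize(a[220:310,240:330],(400,400),interpolation=cv2.INTER_CUBIC),cv2.resize(t[210:280,235:305],(400,400),interpolation=cv2.INTER_CUBIC)]))
```

```text
shift [ 0.0006 -0.0008 -0.0003] turn [-0.      0.0006 -0.0012] deg 0.1 tool z [-5.e-04 -1.e-04 -1.e+00] y [ 0.2458 -0.9693 -0.    ] grasp now [0.567  0.0956 0.1377] F [-0.54 -0.63  0.09] t 6.78 q6 1.4
shift [ 0.0002 -0.0005  0.0004] turn [ 0.0002 -0.0008 -0.0007] deg 0.1 tool z [ 8.e-04  0.e+00 -1.e+00] y [ 2.463e-01 -9.692e-01  2.000e-04] grasp now [0.5674 0.0961 0.1384] F [-0.54 -0.3  -1.01] t 6.88 q6 1.4
```

View pics/close.png

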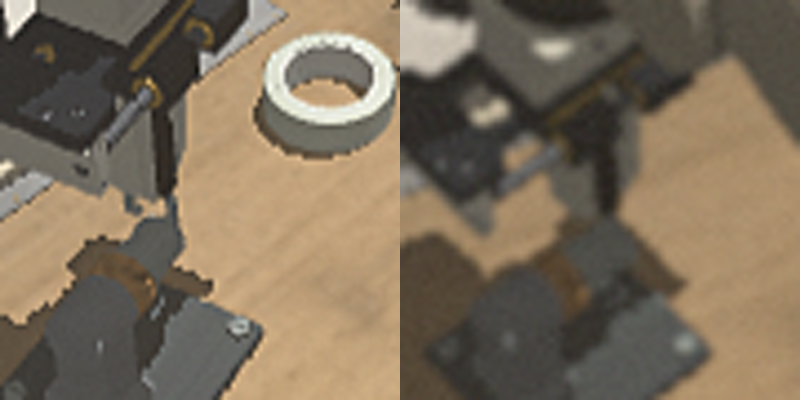

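The clip's jaws (left (150,205), right (610,205)) stand over the outer part of the spindle near the groove. I feel downwards.

>>> {"name": "carry_out", "arguments": {"targets": [{"hand": 0,"x": 0,"y": 0,"z": 0.004,"ax": 0,"ay": 0,"az": 0},{"hand": 0,"x": 0,"y": 0,"z": 0.008,"ax": 0,"ay": 0,"az": 0},{"hand": 0,"x": 0,"y": 0,"z": 0.01,"ax": 0,"ay": 0,"az": 0},{"hand": 0,"x": 0,"y": 0,"z": 0.011,"ax": 0,"ay": 0,"az": 0},{"hand": 0,"x": 0,"y": 0,"z": 0.011,"ax": 0,"ay": 0,"az": 0}]}}

```text
t: 7.5
tool_pos: [0.5671, 0.0967, 0.2939]
orientation: [3.117, 0.392, 0.0]
force: [-0.0, -0.3, -0.6]
opening: 0.0119
gripper_force: 50.0
```

>>> {"name": "carry_out", "arguments": {"targets": [{"hand": 0,"x": 0,"y": 0,"z": 0.001,"ax": 0,"ay": 0,"az": 0},{"hand": 0,"x": 0,"y": 0,"z": 0.001,"ax": 0,"ay": 0,"az": 0}]}}

```text
t: 7.75
tool_pos: [0.5672, 0.0967, 0.2932]
orientation: [-3.117, -0.391, -0.001]
force: [1.2, -0.3, 0.5]
opening: 0.0115
gripper_force: 50.0
```

>>> {"name": "carry_out", "arguments": {"targets": [{"hand": 0,"x": 0,"y": 0,"z": 0.001,"ax": 0,"ay": 0,"az": 0},{"hand": 0,"x": 0,"y": 0,"z": 0.001,"ax": 0,"ay": 0,"az": 0}]}}

```text
t: 8.0
tool_pos: [0.5674, 0.0967, 0.2925]
orientation: [3.117, 0.391, 0.002]
force: [1.9, 0.3, 3.3]
opening: 0.0113
gripper_force: 50.0
```

>>> {"name": "carry_out", "arguments": {"targets": [{"hand": 0,"x": 0,"y": 0,"z": 0.001,"ax": 0,"ay": 0,"az": 0},{"hand": 0,"x": 0,"y": 0,"z": 0.001,"ax": 0,"ay": 0,"az": 0}]}}

```text
t: 8.25
tool_pos: [0.5675, 0.0967, 0.292]
orientation: [3.117, 0.391, 0.003]
force: [1.1, 0.5, 7.0]
opening: 0.012
gripper_force: 50.0
```

Off the groove (7 N, about 18 mm above home). I ease to about 4 N and slide toward the washer.

>>> {"name": "carry_out", "arguments": {"targets": [{"hand": 0,"x": 0,"y": 0,"z": -0.0005,"ax": 0,"ay": 0,"az": 0},{"hand": 0,"x": 0,"y": -0.0004,"z": -0.0005,"ax": 0,"ay": 0,"az": 0},{"hand": 0,"x": 0,"y": -0.0008,"z": -0.0005,"ax": 0,"ay": 0,"az": 0},{"hand": 0,"x": 0,"y": -0.0012,"z": -0.0005,"ax": 0,"ay": 0,"az": 0},{"hand": 0,"x": 0,"y": -0.0012,"z": -0.0005,"ax": 0,"ay": 0,"az": 0}]}}

```text
t: 8.88
tool_pos: [0.5663, 0.0978, 0.2906]
orientation: [3.117, 0.391, -0.003]
force: [-0.1, -0.0, -1.0]
opening: 0.0117
gripper_force: 50.0
```

>>> {"name": "carry_out", "arguments": {"targets": [{"hand": 0,"x": 0,"y": -0.0004,"z": 0,"ax": 0,"ay": 0,"az": 0},{"hand": 0,"x": 0,"y": -0.0008,"z": 0,"ax": 0,"ay": 0,"az": 0},{"hand": 0,"x": 0,"y": -0.0012,"z": 0,"ax": 0,"ay": 0,"az": 0},{"hand": 0,"x": 0,"y": -0.0012,"z": 0,"ax": 0,"ay": 0,"az": 0}]}}

```text
t: 9.38
tool_pos: [0.5665, 0.099, 0.2915]
orientation: [3.117, 0.391, 0.0]
force: [-0.3, 0.6, -0.8]
opening: 0.0122
gripper_force: 50.0
```

Force fell to zero after 1.2 mm, so the groove is there. I go back slightly and press down.

>>> {"name": "carry_out", "arguments": {"targets": [{"hand": 0,"x": 0,"y": 0.0006,"z": 0,"ax": 0,"ay": 0,"az": 0},{"hand": 0,"x": 0,"y": 0.0006,"z": 0.001,"ax": 0,"ay": 0,"az": 0},{"hand": 0,"x": 0,"y": 0.0006,"z": 0.002,"ax": 0,"ay": 0,"az": 0},{"hand": 0,"x": 0,"y": 0.0006,"z": 0.002,"ax": 0,"ay": 0,"az": 0}]}}

```text
t: 9.88
tool_pos: [0.5665, 0.0983, 0.2892]
orientation: [-3.117, -0.391, 0.0]
force: [0.5, 0.5, -0.5]
opening: 0.0116
gripper_force: 50.0
```

>>> {"name": "carry_out", "arguments": {"targets": [{"hand": 0,"x": 0,"y": 0,"z": 0.001,"ax": 0,"ay": 0,"az": 0},{"hand": 0,"x": 0,"y": 0,"z": 0.001,"ax": 0,"ay": 0,"az": 0}]}}

```text
t: 10.12
tool_pos: [0.5666, 0.0983, 0.2883]
orientation: [3.117, 0.391, -0.0]
force: [-0.2, 0.2, -1.0]
opening: 0.0114
gripper_force: 50.0
```

>>> {"name": "carry_out", "arguments": {"targets": [{"hand": 0,"x": 0,"y": 0,"z": 0.001,"ax": 0,"ay": 0,"az": 0},{"hand": 0,"x": 0,"y": 0,"z": 0.002,"ax": 0,"ay": 0,"az": 0},{"hand": 0,"x": 0,"y": 0,"z": 0.002,"ax": 0,"ay": 0,"az": 0}]}}

```text
t: 10.5
tool_pos: [0.567, 0.0984, 0.2869]
orientation: [-3.117, -0.391, -0.002]
force: [2.6, 0.5, 1.0]
opening: 0.0118
gripper_force: 50.0
```

>>> {"name": "carry_out", "arguments": {"targets": [{"hand": 0,"x": 0,"y": 0,"z": 0.001,"ax": 0,"ay": 0,"az": 0},{"hand": 0,"x": 0,"y": 0,"z": 0.001,"ax": 0,"ay": 0,"az": 0}]}}

```text
t: 10.75
tool_pos: [0.567, 0.0984, 0.2862]
orientation: [3.117, 0.391, 0.003]
force: [2.0, 0.9, 4.8]
opening: 0.0119
gripper_force: 50.0
```

Contact at the inner groove about 11 mm above home; the side force says to shift +x a little.

>>> {"name": "carry_out", "arguments": {"targets": [{"hand": 0,"x": 0.0006,"y": 0,"z": 0.0,"ax": 0,"ay": 0,"az": 0},{"hand": 0,"x": 0.0006,"y": 0,"z": 0.001,"ax": 0,"ay": 0,"az": 0},{"hand": 0,"x": 0.0006,"y": 0,"z": 0.001,"ax": 0,"ay": 0,"az": 0}]}}

```text
t: 11.12
tool_pos: [0.5674, 0.0985, 0.2854]
orientation: [3.117, 0.391, 0.002]
force: [-0.1, 0.7, 7.2]
opening: 0.0118
gripper_force: 50.0
```

>>> {"name": "carry_out", "arguments": {"targets": [{"hand": 0,"x": 0,"y": 0,"z": 0.001,"ax": 0,"ay": 0,"az": 0},{"hand": 0,"x": 0,"y": 0,"z": 0.001,"ax": 0,"ay": 0,"az": 0}]}}

```text
t: 11.38
tool_pos: [0.5675, 0.0985, 0.2847]
orientation: [3.117, 0.391, 0.002]
force: [-0.9, -0.2, 10.0]
opening: 0.0116
gripper_force: 50.0
```

>>> {"name": "carry_out", "arguments": {"targets": [{"hand": 0,"x": 0,"y": 0,"z": 0.001,"ax": 0,"ay": 0,"az": 0},{"hand": 0,"x": 0,"y": 0,"z": 0.001,"ax": 0,"ay": 0,"az": 0}]}}

```text
t: 11.62
tool_pos: [0.5675, 0.0985, 0.2837]
orientation: [3.117, 0.391, 0.002]
force: [-0.7, -0.5, 8.7]
opening: 0.0117
gripper_force: 50.0
```

>>> {"name": "carry_out", "arguments": {"targets": [{"hand": 0,"x": 0,"y": 0,"z": 0.001,"ax": 0,"ay": 0,"az": 0},{"hand": 0,"x": 0,"y": 0,"z": 0.001,"ax": 0,"ay": 0,"az": 0}]}}

```text
t: 11.88
tool_pos: [0.5674, 0.0985, 0.2825]
orientation: [3.117, 0.391, 0.002]
force: [0.6, -0.7, 7.3]
opening: 0.0116
gripper_force: 50.0
```

>>> {"name": "carry_out", "arguments": {"targets": [{"hand": 0,"x": 0,"y": 0,"z": 0.001,"ax": 0,"ay": 0,"az": 0},{"hand": 0,"x": 0,"y": 0,"z": 0.002,"ax": 0,"ay": 0,"az": 0},{"hand": 0,"x": 0,"y": 0,"z": 0.002,"ax": 0,"ay": 0,"az": 0}]}}

```text
t: 12.25
tool_pos: [0.5672, 0.0985, 0.2789]
orientation: [3.117, 0.391, 0.0]
force: [4.7, 0.2, -4.2]
opening: 0.0118
gripper_force: 50.0
```

>>> {"name": "carry_out", "arguments": {"targets": [{"hand": 0,"x": 0,"y": 0,"z": 0.001,"ax": 0,"ay": 0,"az": 0},{"hand": 0,"x": 0,"y": 0,"z": 0.002,"ax": 0,"ay": 0,"az": 0},{"hand": 0,"x": 0,"y": 0,"z": 0.002,"ax": 0,"ay": 0,"az": 0}]}}

```text
t: 12.62
tool_pos: [0.567, 0.0985, 0.2763]
orientation: [-3.117, -0.391, 0.001]
force: [6.1, 2.4, -5.9]
opening: 0.0121
gripper_force: 50.0
```

Snapped over and pulling downwards; ease the side force with +x and follow it down.

>>> {"name": "carry_out", "arguments": {"targets": [{"hand": 0,"x": 0.001,"y": 0,"z": 0.001,"ax": 0,"ay": 0,"az": 0},{"hand": 0,"x": 0.001,"y": -0.0003,"z": 0.002,"ax": 0,"ay": 0,"az": 0},{"hand": 0,"x": 0.001,"y": -0.0003,"z": 0.002,"ax": 0,"ay": 0,"az": 0}]}}

```text
t: 13.0
tool_pos: [0.5678, 0.0989, 0.2754]
orientation: [3.117, 0.391, -0.002]
force: [-1.7, -0.6, 1.8]
opening: 0.0117
gripper_force: 50.0
```

>>> {"name": "carry_out", "arguments": {"targets": [{"hand": 0,"x": 0,"y": 0,"z": 0.001,"ax": 0,"ay": 0,"az": 0},{"hand": 0,"x": 0,"y": 0,"z": 0.001,"ax": 0,"ay": 0,"az": 0}]}}

```text
t: 13.25
tool_pos: [0.568, 0.099, 0.2752]
orientation: [3.117, 0.391, -0.0]
force: [-4.0, -1.1, 7.1]
opening: 0.0121
gripper_force: 50.0
```

It is home (hard stop 18 mm below the first contact). I unload and let go.

>>> {"name": "carry_out", "arguments": {"targets": [{"hand": 0,"x": -0.0006,"y": 0.0,"z": -0.0008,"ax": 0,"ay": 0,"az": 0},{"hand": 0,"x": -0.0006,"y": 0.0,"z": -0.0008,"ax": 0,"ay": 0,"az": 0},{"hand": 40,"x": -0.0006,"y": 0.0,"z": -0.0008,"ax": 0,"ay": 0,"az": 0},{"hand": 40,"x": -0.0006,"y": 0.0,"z": -0.0008,"ax": 0,"ay": 0,"az": 0},{"hand": 40,"x": -0.0006,"y": 0.0,"z": -0.0008,"ax": 0,"ay": 0,"az": 0},{"hand": 40,"x": -0.0006,"y": 0.0,"z": -0.0008,"ax": 0,"ay": 0,"az": 0}]}}

```text
t: 14.0
tool_pos: [0.5675, 0.0989, 0.2751]
orientation: [-3.117, -0.391, 0.0]
force: [0.6, -0.7, -0.0]
opening: 0.0369
gripper_force: 0.0
```

>>> {"name": "carry_out", "arguments": {"targets": [{"hand": 45,"x": 0,"y": 0,"z": 0,"ax": 0,"ay": 0,"az": 0},{"hand": 45,"x": 0,"y": 0,"z": -0.01,"ax": 0,"ay": 0,"az": 0},{"hand": 45,"x": 0,"y": 0,"z": -0.03,"ax": 0,"ay": 0,"az": 0},{"hand": 45,"x": 0,"y": 0,"z": -0.07,"ax": 0,"ay": 0,"az": 0},{"hand": 45,"x": 0,"y": 0.04,"z": -0.12,"ax": 0,"ay": 0,"az": 0},{"hand": 45,"x": 0,"y": 0.1,"z": -0.15,"ax": 0,"ay": 0,"az": 0},{"hand": 45,"x": 0,"y": 0.16,"z": -0.15,"ax": 0,"ay": 0,"az": 0},{"hand": 45,"x": 0,"y": 0.16,"z": -0.15,"ax": 0,"ay": 0,"az": 0}]}}

```text
t: 15.0
tool_pos: [0.6075, -0.0601, 0.4278]
orientation: [3.116, 0.384, 0.005]
force: [-0.1, 0.7, 0.3]
opening: 0.0416
gripper_force: 0.0
```

Run:
```python
from fit import *
s=read_state();print(s['t'],s['force'],s['opening'])
a,d=snap('scene');W=pts('scene',d);t,_=snap('top')
m=region(W,[.54,.06,.09],[.60,.13,.16]);print('grip top z',np.percentile(W[m][:,2],98),rect(W[m]))
cv2.imwrite('pics/done.png',np.hstack([cv2.resize(a[230:320,230:320],(400,400),interpolation=cv2.INTER_CUBIC),cv2.resize(a[170:260,310:400],(400,400),interpolation=cv2.INTER_CUBIC)]))
```

```text
15.0 [-0.12421907  0.69936198  0.27741847] 0.041640445368775744
grip top z 0.13303649875676513 (array([566.4, 100.1]), array([25.6, 13.6]), 12.8)
```

View pics/done.png

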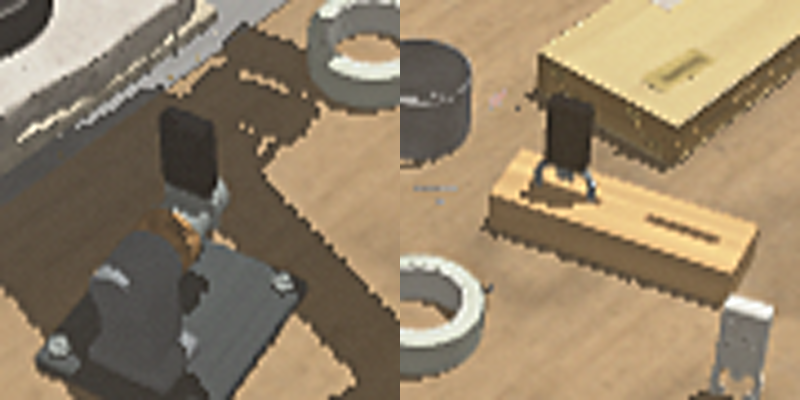

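The clip stands upright on the spindle (left (188,150)), grip top at about 0.132 m as expected for home (0.131). The larger clip still stands in the rack (right (568,140)). I hand in.

```bash
python3 -c "
from plant import robot; print(robot.close_job())"
```

```text
the job is handed in; nothing more can be done
None
```

The smaller clip is snapped home in the spindle's groove, grip up and released. The highest press I read was about 10 N. The larger clip still stands in the rack, I saw nothing else moved, and I handed the job in at about 15 s.

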